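Re-set the portion selector of a formula dispenser and clamp it

ROBOT

A 6-joint arm with a two-finger parallel gripper is mounted at the origin on the work surface. World frame = base frame: x ahead of the robot, y to its left, z up, the work surface at z = 0. Lengths are in mm, angles in rad, forces in N, time in s.
With the tool pointing down it reaches from about 275 to 750 mm from the base axis. Payload 10.2 kg.
Tool frame: the origin (TCP) lies between the finger pads, 19 mm behind the fingertips; this is the grasp point; z points along the fingers, y is the line along which they close (so a half turn about z gives the same grasp; the last joint's range is limited). The gripper opens to 85 mm and grips with 20 to 120 N. Pads are 22 mm wide; open, the fingers measure 114 mm over their backs; the gripper's body (76 mm by 85 mm) begins 54 mm behind the grasp point. The pads swing forward as they close: fully open they stand 13 mm farther back than shut.
Start: joints at [0.966, 0.313, 1.498, -0, 1.331, -0.223], TCP at [195.624, 487.199, 249.994] pointing down, gripper open.
Joint ranges: [-2.94, 2.94], [-0.97, 2.17], [0.19, 2.56], [-1.23, 4.37], [0.02, 3.11], [-2.88, 2.88]. Speed limits (rad/s): [2.39, 2.39, 3.01, 3.14, 3.14, 3.14].

INTERFACE

Orientations are given as a unit quaternion [w, x, y, z].
In Python, from rig import ctrl gives the robot as it stands.
- The arm moves only by the tool arm_command, never from a script. Its argument "increments" is a list of rows, each an object with "dr": the turn, a rotation vector about the tool's x, y, z in units of pi/4 rad (1.0 is pi/4 rad), a list of three; "offset": the shift along the tool's x, y, z in units of 120 mm (1.0 is 120 mm), a list of three; "hand": the opening, from -1 (shut) to 1 (fully open). A call has 1 to 8 rows; each row shifts and turns the commanded pose from where the row before left it, along the tool's axes as they then stand; what a row does not reach is not made up. A row lasts 1/10 s, in which the tool goes at most 50 mm and 8.59 degrees, less where a joint would pass 70% of its speed; a pose out of reach is approached as far as the arm can. A call with a number of a shift or a turn outside -1 to 1 is refused whole. A call with a gripper value outside its range is refused whole. The fingers move at their own pace and stop on an object; "grip_force" is the grip in N (left out, the last holds). Time passes only in rows, so rows that do not move let the fingers close. It gives the time, the measured TCP pose, the force, the opening and the grip force at its end, in the units of the state.
- ctrl.sense(): the state, without advancing time (a new reading comes with each control period).
- ctrl.capture(name): name is "side" or "top"; returns the picture (384x512x3 uint8, red, green, blue); there is no depth.
- ctrl.camera_info(name): a dict with "K" (3x3 intrinsics, pixels), "R" (3x3) and "t" (3): a world point X has camera coordinates R X + t. Camera axes: x right, y down, z forward; pixel columns grow to the right and rows downward; lengths in mm; the calibration is good to about 2 mm. A picture is of the moment at which its call begins. camera_info takes no time and is no camera call.
- ctrl.finish_job(): hands the job in; it is judged then, once.
The state is a dict: "time_s": time; "joints": joint angles; "dq": joint speeds; "tau": joint torques, N m; "eef_pos": TCP position; "ee_rot": TCP orientation; "force": force on the tool from outside, world axes, zero at the start; "wrist_torque": the same for the moment, N m; "grip_width": opening from 0.0 (shut) to 1.0 (fully open); "grip_force": force on a finger pad.
Only numpy, scipy, OpenCV 4.12 (cv2) and the standard library are available. Lean on these libraries where they do the work, as an engineer would, in place of code of your own. Each camera call takes 0.05 s, during which the arm holds its last target. There are 200 camera calls.

TASK

Change the formula dispenser on the granite slab to its other portion size: swing the steel clamp lever on its base block fully open, slide the portion selector all the way to the end stop nearest the tower, and then swing the clamp lever fully shut again so that the setting is locked. Do not bump hard into the dispenser's tower or spout, and leave the bottle, the pan lid and the mug where they stand.

Things in the scene. Friction and masses are not known exactly. Their poses are not given: they have to be found in the camera images.
- dock: the dispenser's fixed white base block, 200 mm (x) by 340 mm (y, -180 to +160) by 45 mm high, often turned a little; origin on the underside, x away from the robot, y along its length towards the tower, z up. On it: the tower (at +y), the clamp lever (front), the selector on its rail (rear).
- tower: fixed white tower on the block: pedestal, swivel collar and three stacked tiers 110 mm across, top 370 mm above the slab; origin on its axis on the block's top, at (-20, 100, 45) mm in the dock frame. Its spout reaches out along dock -y over the shut lever.
- spout_end (a point): middle of the underside of the fixed spout's end, 173 mm above the slab (a ring hangs 12 mm lower there). The spout is 34 mm wide (dock x) and 24 mm high and runs from here along dock +y to the collar. Its front edge is 6 mm behind the shut lever's post: a tool pointing straight down hits it, so tilt about 40 degrees, fingers pointing down and away from the robot.
- clamp (a joint): angle of the clamp lever about its upright hinge, rad: 0 fully shut (stop; the arm lies along the dock's +y under the spout), grows as the arm swings out towards the robot (anticlockwise from above), 1.2 fully open (stop). It stays where it is left.
- clamp_grip (a point): point on the axis of the lever's upright grip post, 16 mm below its top: a plain round grey post 18 mm across standing 50 mm clear above the steel arm (arm top 63 mm, post top 113 mm, this point 97 mm above the slab). It lies 100 mm from the hinge; it moves with the lever.
- clamp_hinge (a point): fixed point on the upright hinge axis of the clamp lever, at the same height as clamp_grip; at (-50, -130) mm in the dock frame. The hub is 46 mm across, its top 77 mm above the slab; a short nose with a rubber shoe points from it at right angles to the arm.
- selector (a joint): travel of the portion selector along its rail, m: grows along the dock's +y (towards the tower); 0.09 is the end stop nearest the tower. It stays where it is left.
- selector_grip (a point): point in the selector's grey upright fin, 12 mm below its top and midway along it. The fin is 60 mm long (dock x), 14 mm thick (dock y) and its top is 105 mm above the slab, this point 93 mm; its carriage below reaches up to 65 mm. It runs along dock x = 55 mm.
- bottle: closed white polypropylene bottle with a clear domed cap, 68 mm across, 150 mm high, standing in front of the tower; origin at the centre of its underside
- pan_lid: round steel saucepan lid with a knob, 190 mm across, 57 mm high, lying to the robot's right of the dispenser; origin at the centre of its underside
- mug: white mug, 84 mm across, 95 mm high, left of the dispenser; origin at the centre of its underside

How it is judged (in metres and radians):
On the way, in this order (a step that is already met when the one before it is completed fails the run):
1. the clamp lever is swung open (beyond 1.0 rad) with the selector not yet at its stop (value of joint clamp above 1 rad and value of joint selector below 0.08 m), for 0.1 s.
2. with the lever still open, the selector is at its end stop nearest the tower (value of joint selector above 0.086 m and value of joint clamp above 0.9 rad), for 0.2 s.
3. the clamp lever is shut again with the selector at its stop (value of joint clamp below 0.07 rad and value of joint selector above 0.086 m), for 0.2 s.
At the end, for the whole second after the job is handed in: The clamp lever rests shut (within 0.07 rad of its shut stop), the selector rests within 4 mm of its end stop nearest the tower (all of step 3 and velocity of joint clamp between -0.05 and 0.05 rad/s); the robot touches nothing.
It fails at once if the tower or its spout is hit with more than 15 N (contact force between anything else and tower above 15 N).
It fails at once if the bottle, the pan lid or the mug is shifted by more than 30 mm (distance of any of bottle, pan_lid, mug from where it was at the start of the episode above 0.03 m).
It also fails if it takes over 59 s, if anything falls off the work surface, if the arm or the gripper's body presses on something with over 40 N, if the wrist force passes 120 N, or if a joint passes its speed limit or range.

## Working session

There is one attempt and no reset: what is moved stays moved. The work goes in short steps, Python scripts to look and compute and a tool call to move; the robot and the scene stay as the last step left them, time stands still between calls to the robot, and variables do not carry over. Pictures are saved under pics/ and viewed, at most 10 in all, crops included, and the job is handed in when it is done.

Besides the shell and the picture viewer there is one more tool, called after ">>>" by a JSON object that holds its "name" and its "arguments". arm_command: Moves the arm, as the interface text tells. Shifts and turns lie within -1 to 1; 1 stands for 120 mm of shift or pi/4 rad of turn. Its arguments: {"type":"object","properties":{"increments":{"type":"array"},"grip_force":{"type":"number"}},"required":["increments"]}

```bash
ls; mkdir -p pics; python3 - <<'E'
from rig import ctrl
import cv2
for n in("side","top"):
    cv2.imwrite(f"pics/{n}0.png",ctrl.capture(n)[:,:,::-1]); c=ctrl.camera_info(n); print(n,c)
print(ctrl.sense())
E
```

```text
pics
side {'K': array([[431.30959728,   0.        , 258.36698997],
       [  0.        , 431.30959728, 191.32441442],
       [  0.        ,   0.        ,   1.        ]]), 'R': array([[ 0.7096548 , -0.70454448, -0.00267046],
       [-0.35799282, -0.35731974, -0.86264926],
       [ 0.60682057,  0.61313919, -0.50579554]]), 't': array([-388.6503167 ,  326.00711553,  678.99968594])}
top {'K': array([[488.11690583,   0.        , 254.70323236],
       [  0.        , 488.11690583, 193.52033658],
       [  0.        ,   0.        ,   1.        ]]), 'R': array([[-0.03388894, -0.99941642,  0.00428592],
       [-0.9786314 ,  0.0323133 , -0.20306755],
       [ 0.20281055, -0.01107608, -0.97915535]]), 't': array([  43.1134186 ,  606.76095159, 1090.19981007])}
{'time_s': 0.1, 'joints': array([ 9.65547126e-01,  3.13380556e-01,  1.49835487e+00,  1.07536867e-05,
        1.33095834e+00, -2.23397602e-01]), 'dq': array([ 0.00059797, -0.0023819 , -0.00088894, -0.00044762,  0.00147046,
        0.00029728]), 'tau': array([ 3.55579759e-03, -4.12895072e+01, -2.60142034e+01, -1.63087075e-04,
        3.00764012e-03,  1.15894724e-05]), 'eef_pos': array([195.52856247, 487.01839133, 249.50153097]), 'ee_rot': array([-2.26419990e-04,  1.89769181e-01,  9.81828577e-01, -5.01874892e-04]), 'force': array([ 0.4207202 ,  0.36352908, -0.48830935]), 'wrist_torque': array([-0.00831224, -0.05423388, -0.0008308 ]), 'grip_force': 0.0, 'grip_width': 0.9944017155336708}
```

View pics/top0.png

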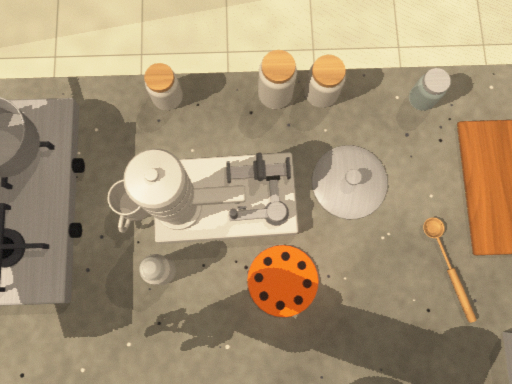

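View pics/side0.png

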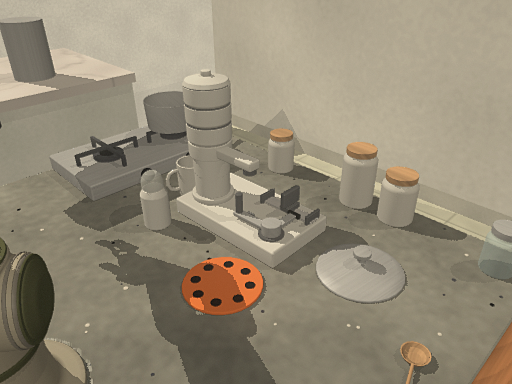

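Top view: hub near (276,212), post near (235,214), selector fin near (260,167), and the block spans columns 153–298. The side view shows the same with the spout over the post. I'll zoom in next.

```bash
python3 - <<'E'
import cv2
i=cv2.imread("pics/top0.png")[140:250,140:310]; cv2.imwrite("pics/tc.png",cv2.resize(i,None,fx=4.5,fy=4.5,interpolation=cv2.INTER_CUBIC))
i=cv2.imread("pics/side0.png")[135:265,170:335]; cv2.imwrite("pics/sc.png",cv2.resize(i,None,fx=4.5,fy=4.5,interpolation=cv2.INTER_CUBIC))
E
```

```text
(no output)
```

View pics/tc.png

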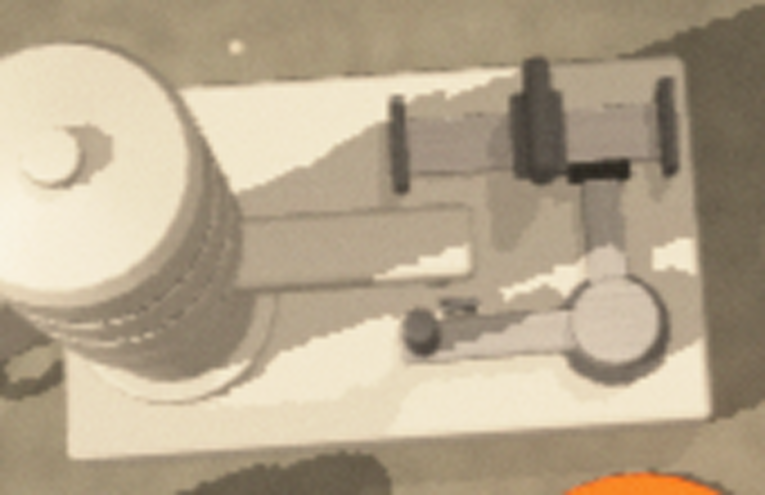

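View pics/sc.png

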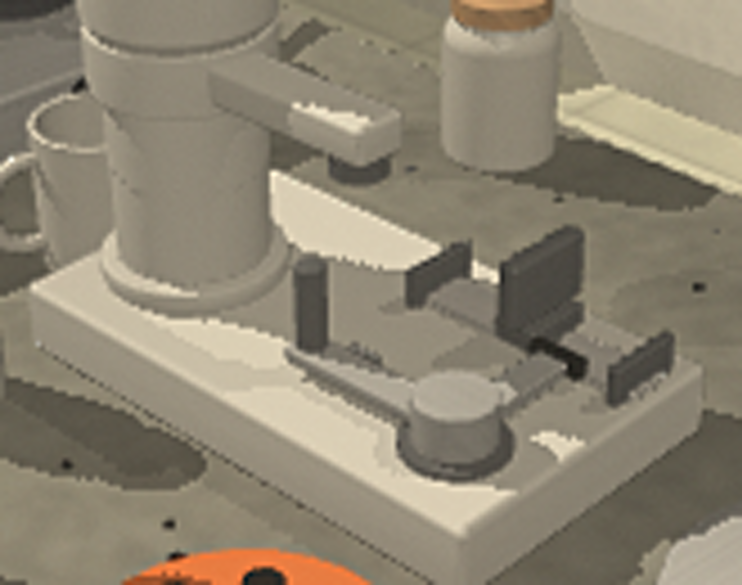

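Top crop: block corners (711,417), (684,57), (68,458); hub (617,322); post top (422,328). Side crop: corners (462,537), (700,372), (33,290); hub (458,397); post top (311,262); fin top centre ≈(541,247). Next I fit the dock pose to these.

```bash
cat > h.py <<'E'
import numpy as np
from rig import ctrl
from scipy.spatial.transform import Rotation as Ro
def proj(n,X):
    c=ctrl.camera_info(n); p=c["K"]@(c["R"]@X+c["t"]); return p[:2]/p[2]
def dock(p,X): 
    c,s=np.cos(p[2]),np.sin(p[2]); return np.array([p[0]+c*X[0]-s*X[1],p[1]+s*X[0]+c*X[1],X[2]])
def toolrot():
    q=ctrl.sense()["ee_rot"]; return Ro.from_quat(np.r_[q[1:],q[0]])
def step(target,R=None):
    "offset/turn still to go, in command units, from measured pose"
    s=ctrl.sense(); T=toolrot(); d=T.inv().apply(np.array(target)-s["eef_pos"])/120
    r=(T.inv()*R).as_rotvec()/(np.pi/4) if R is not None else np.zeros(3)
    print("offset",d.round(3),"dr",r.round(3))
E
cat > fit.py <<'E'
from h import *
from scipy.optimize import least_squares
O=[("top",711,417,(-100,-180,45)),("top",684,57,(100,-180,45)),("top",68,458,(-100,160,45)),("top",617,322,(-50,-130,77)),("top",422,328,(-50,-30,113)),
("side",462,537,(-100,-180,45)),("side",700,372,(100,-180,45)),("side",33,290,(-100,160,45)),("side",458,397,(-50,-130,77)),("side",311,262,(-50,-30,113)),
("side",541,247,(55,None,105)),("top",537,115,(55,None,105))]
off={"top":(140,140),"side":(170,135)}
def f(p):
    r=[]
    for n,u,v,X in O:
        X=np.array([X[0],p[3] if X[1] is None else X[1],X[2]],float)
        r.append(proj(n,dock(p,X))-((np.array([u,v])+.5)/4.5-.5+off[n]))
    return np.array(r).ravel()
s=least_squares(f,[600,100,0,-70],loss="soft_l1"); print(s.x.round(3)); print(f(s.x).reshape(-1,2).round(1))
p=s.x; np.save("p.npy",p)
for nm,X in dict(grip=(-50,-30,97),hinge=(-50,-130,97),fin=(55,p[3],93),spout=(-20,-25,173)).items(): print(nm,dock(p,X).round(1))
E
python3 fit.py
```

```text
[ 6.06904e+02  1.04307e+02  2.70000e-02 -9.53030e+01]
[[ 1.3  1.2]
 [ 0.8 -0.2]
 [-0.2  0.8]
 [ 0.2  0.4]
 [-0.3 -0.9]
 [-0.  -0.7]
 [ 2.5 -1.8]
 [-1.8 -2.4]
 [-0.6 -0.8]
 [ 0.5 -0.3]
 [-0.2 -0.8]
 [ 0.3  0.3]]
grip [557.7  73.   97. ]
hinge [560.4 -27.   97. ]
fin [664.4  10.5  93. ]
spout [587.6  78.8 173. ]
```

```bash
cat >> h.py <<'E'
YAW=float(np.load("p.npy")[2])
def tilt(deg,yaw=YAW):
    a=np.radians(deg); M=np.array([[-np.cos(a),0,np.sin(a)],[0,1,0],[-np.sin(a),0,-np.cos(a)]])
    return Ro.from_euler("z",yaw)*Ro.from_matrix(M)
E
python3 - <<'E'
from h import *
step([440,85,290],tilt(40))
# bottle: base-plane / cap rays
for n,u,v,z in(("top",152,265,150),("side",151,175,150),("side",157,222,10)):
    c=ctrl.camera_info(n); d=c["R"].T@np.linalg.inv(c["K"])@[u,v,1]; o=-c["R"].T@c["t"]; print((o+d*(z-o[2])/d[2]).round())
E
```

```text
offset [-3.139 -2.35  -0.336] dr [-0.183 -0.877 -0.498]
[443. 246. 150.]
[425. 230. 150.]
[430. 242.  10.]
```

>>> {"name": "arm_command", "arguments": {"increments": [{"dr": [0,0,0],"offset": [-0.15,-0.1,-0.05],"hand": 1},{"dr": [0,0,0],"offset": [-0.25,-0.19,-0.05],"hand": 1},{"dr": [0,0,0],"offset": [-0.27,-0.2,-0.05],"hand": 1},{"dr": [0,0,0],"offset": [-0.27,-0.2,-0.05],"hand": 1},{"dr": [0,0,0],"offset": [-0.27,-0.2,-0.05],"hand": 1},{"dr": [0,0,0],"offset": [-0.27,-0.2,-0.05],"hand": 1},{"dr": [0,0,0],"offset": [-0.27,-0.2,-0.04],"hand": 1},{"dr": [0,0,0],"offset": [-0.27,-0.2,0],"hand": 1}]}}

```text
time_s: 0.9
eef_pos: [354.6, 229.5, 291.3]
ee_rot: [0.0, 0.19, 0.982, 0.0]
force: [0.3, 0.5, 0.2]
grip_width: 0.997
grip_force: 0.0
```

>>> {"name": "arm_command", "arguments": {"increments": [{"dr": [0,0,0],"offset": [-0.27,-0.2,0],"hand": 1},{"dr": [0,0,0],"offset": [-0.27,-0.2,0],"hand": 1},{"dr": [0,0,0],"offset": [-0.25,-0.2,0],"hand": 1},{"dr": [0,0,0],"offset": [-0.2,-0.17,0],"hand": 1},{"dr": [0,0,0],"offset": [-0.1,-0.08,0],"hand": 1},{"dr": [0,0,0],"offset": [0,0,0],"hand": 1}]}}

```text
time_s: 1.5
eef_pos: [437.8, 86.2, 290.3]
ee_rot: [-0.0, 0.191, 0.982, -0.0]
force: [-0.1, 0.9, 0.1]
grip_width: 1.002
grip_force: 0.0
```

```bash
python3 - <<'E'
from h import *
step([440,85,290],tilt(40))
E
```

```text
offset [-0.02  -0.002  0.003] dr [-0.183 -0.877 -0.502]
```

>>> {"name": "arm_command", "arguments": {"increments": [{"dr": [-0.026,-0.125,-0.072],"offset": [0,0,0],"hand": 1},{"dr": [-0.026,-0.125,-0.072],"offset": [0,0,0],"hand": 1},{"dr": [-0.026,-0.125,-0.072],"offset": [0,0,0],"hand": 1},{"dr": [-0.026,-0.125,-0.072],"offset": [0,0,0],"hand": 1},{"dr": [-0.026,-0.125,-0.072],"offset": [0,0,0],"hand": 1},{"dr": [-0.026,-0.125,-0.072],"offset": [0,0,0],"hand": 1},{"dr": [-0.026,-0.125,-0.072],"offset": [0,0,0],"hand": 1},{"dr": [0,0,0],"offset": [0,0,0],"hand": 1}]}}

```text
time_s: 2.3
eef_pos: [435.6, 88.3, 289.6]
ee_rot: [0.341, -0.015, 0.94, 0.005]
force: [-0.9, -0.3, 0.2]
grip_width: 1.0
grip_force: 0.0
```

```bash
python3 - <<'E'
from h import *
print(ctrl.sense()["joints"])
g=np.array([557.7,73,99]); R=tilt(40)
step(g-R.apply([0,0,110]),R); step(g,R)
E
```

```text
[-0.11776779 -0.21667732  2.09835888  0.17602055  0.57654958 -1.83388658]
offset [ 0.243 -0.157  0.952] dr [ 0.004 -0.003  0.005]
offset [ 0.241 -0.16   1.869] dr [ 0.004 -0.003  0.005]
```

>>> {"name": "arm_command", "arguments": {"increments": [{"dr": [0,0,0],"offset": [0.06,-0.04,0.2],"hand": 1},{"dr": [0,0,0],"offset": [0.06,-0.04,0.25],"hand": 1},{"dr": [0,0,0],"offset": [0.06,-0.04,0.25],"hand": 1},{"dr": [0,0,0],"offset": [0.06,-0.04,0.25],"hand": 1},{"dr": [0,0,0],"offset": [0,0,0.15],"hand": 1},{"dr": [0,0,0],"offset": [0,0,0.15],"hand": 1},{"dr": [0,0,0],"offset": [0,0,0],"hand": 1}]}}

```text
time_s: 3.0
eef_pos: [512.7, 71.5, 155.7]
ee_rot: [0.34, -0.014, 0.94, 0.006]
force: [-1.1, 0.1, 0.7]
grip_width: 0.999
grip_force: 0.0
```

```bash
python3 - <<'E'
from h import *
import cv2
g=np.array([557.7,73,99]); R=tilt(40)
step(g,R)
a=ctrl.capture("top")[140:270,150:310,::-1];b=ctrl.capture("side")[120:250,170:330,::-1]
cv2.imwrite("pics/a1.png",cv2.resize(np.hstack([a,b]),None,fx=2.5,fy=2.5,interpolation=cv2.INTER_CUBIC))
E
```

```text
offset [ 0.013 -0.001  0.604] dr [ 0.006 -0.007  0.003]
```

View pics/a1.png

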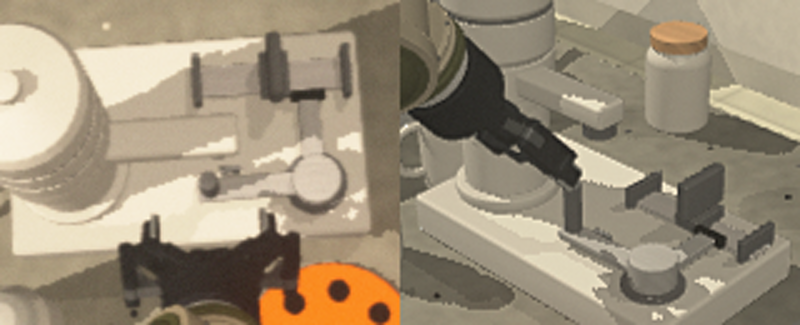

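The picture shows the fingers at columns 150 and 268, either side of the post at column 209, so they are centred. I'll move in and close.

>>> {"name": "arm_command", "arguments": {"increments": [{"dr": [0,0,0],"offset": [0,0,0.15],"hand": 1},{"dr": [0,0,0],"offset": [0,0,0.15],"hand": 1},{"dr": [0,0,0],"offset": [0,0,0.15],"hand": 1},{"dr": [0,0,0],"offset": [0.01,0,0.15],"hand": 1},{"dr": [0,0,0],"offset": [0,0,0],"hand": 1}]}}

```text
time_s: 3.6
eef_pos: [559.0, 73.2, 103.8]
ee_rot: [0.34, -0.013, 0.94, 0.006]
force: [0.6, -0.6, 0.3]
grip_width: 0.998
grip_force: 0.0
```

>>> {"name": "arm_command", "arguments": {"increments": [{"dr": [0,0,0],"offset": [0,0,0],"hand": -0.3},{"dr": [0,0,0],"offset": [0,0,0],"hand": -1},{"dr": [0,0,0],"offset": [0,0,0],"hand": -1},{"dr": [0,0,0],"offset": [0,0,0],"hand": -1},{"dr": [0,0,0],"offset": [0,0,0],"hand": -1},{"dr": [0,0,0],"offset": [0,0,0],"hand": -1},{"dr": [0,0,0],"offset": [0,0,0],"hand": -1}], "grip_force": 60}}

```text
time_s: 4.3
eef_pos: [558.4, 73.6, 104.3]
ee_rot: [0.34, -0.015, 0.94, 0.005]
force: [-3.0, 5.2, 4.3]
grip_width: 0.19
grip_force: 58.3
```

```bash
python3 - <<'E'
import numpy as np
t=np.arange(9)*.15; P=np.c_[-100*np.sin(t),100*np.cos(t)]; d=np.diff(P,axis=0)/120
print(np.c_[-.766*d[:,0],d[:,1],.643*d[:,0]].round(3))
E
```

```text
[[ 0.095 -0.009 -0.08 ]
 [ 0.093 -0.028 -0.078]
 [ 0.089 -0.046 -0.075]
 [ 0.083 -0.063 -0.069]
 [ 0.075 -0.078 -0.063]
 [ 0.065 -0.092 -0.054]
 [ 0.054 -0.103 -0.045]
 [ 0.041 -0.113 -0.035]]
```

>>> {"name": "arm_command", "arguments": {"increments": [{"dr": [0,0,0],"offset": [0.095,-0.009,-0.08],"hand": -1},{"dr": [0,0,0],"offset": [0.093,-0.028,-0.078],"hand": -1},{"dr": [0,0,0],"offset": [0.089,-0.046,-0.075],"hand": -1},{"dr": [0,0,0],"offset": [0,0,0],"hand": -1}]}}

```text
time_s: 4.7
eef_pos: [514.9, 62.1, 109.1]
ee_rot: [0.329, -0.011, 0.944, 0.001]
force: [1.1, -13.3, -29.0]
grip_width: 0.186
grip_force: 60.1
```

>>> {"name": "arm_command", "arguments": {"increments": [{"dr": [0,0,0],"offset": [0,0,0],"hand": -1},{"dr": [0,0,0],"offset": [0,0,0],"hand": -1}]}}

```text
time_s: 4.9
eef_pos: [515.6, 62.4, 109.0]
ee_rot: [0.329, -0.011, 0.944, 0.001]
force: [0.1, -13.5, -26.8]
grip_width: 0.186
grip_force: 60.4
```

```bash
python3 - <<'E'
from h import *
import cv2
s=ctrl.sense(); print(s["eef_pos"],s["force"],s["wrist_torque"],s["joints"])
a=ctrl.capture("top")[140:270,150:310,::-1];b=ctrl.capture("side")[120:250,170:330,::-1]
cv2.imwrite("pics/a2.png",cv2.resize(np.hstack([a,b]),None,fx=2.5,fy=2.5,interpolation=cv2.INTER_CUBIC))
E
```

```text
[515.55366919  62.44316439 109.02654112] [  0.13486391 -13.54734175 -26.76456384] [-1.58987406  2.88182311 -1.85899167] [-0.15481332  0.29113182  2.14228383  1.1687239   0.11457705 -2.87888327]
```

View pics/a2.png

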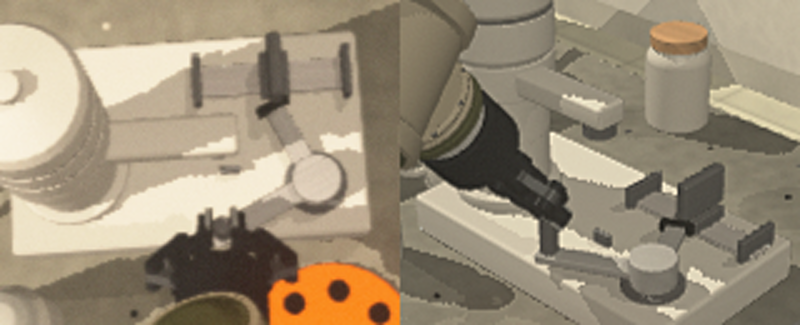

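The picture shows the lever about 0.45 rad open and still held. Joint 6 is at its limit because the wrist is nearly straight (q5 ≈ 0.11). I'll release, tilt nearer to vertical and regrip.

>>> {"name": "arm_command", "arguments": {"increments": [{"dr": [0,0,0],"offset": [0,0,0],"hand": 1},{"dr": [0,0,0],"offset": [0,0,0],"hand": 1},{"dr": [0,0,0],"offset": [0,0,0],"hand": 1},{"dr": [0,0,0],"offset": [0,0,0],"hand": 1}]}}

```text
time_s: 5.4
eef_pos: [518.9, 64.3, 113.6]
ee_rot: [0.334, -0.013, 0.943, 0.003]
force: [0.5, 0.2, 0.6]
grip_width: 0.855
grip_force: 0.0
```

```bash
python3 - <<'E'
from h import *
s=ctrl.sense(); print(s["joints"],s["eef_pos"],s["force"])
for t in (25,15): step([515,61,97],tilt(t))
E
```

```text
[-0.15181982  0.2866011   2.13566959  1.16931025  0.11836225 -2.87979635] [518.91485676  64.27756633 113.64938413] [0.48771639 0.21970474 0.61351397]
offset [ 0.113 -0.026  0.087] dr [-0.004  0.311  0.003]
offset [ 0.113 -0.026  0.087] dr [-0.005  0.533  0.003]
```

>>> {"name": "arm_command", "arguments": {"increments": [{"dr": [0,0.07,0],"offset": [0,0,0],"hand": 1},{"dr": [0,0.07,0],"offset": [0,0,0],"hand": 1},{"dr": [0,0.07,0],"offset": [0,0,0],"hand": 1},{"dr": [0,0,0],"offset": [0,0,0],"hand": 1}]}}

```text
time_s: 5.8
eef_pos: [520.7, 68.1, 114.5]
ee_rot: [0.291, -0.017, 0.956, 0.009]
force: [-0.0, 0.1, 0.3]
grip_width: 1.0
grip_force: 0.0
```

```bash
python3 - <<'E'
from h import *
s=ctrl.sense(); print(s["joints"],s["eef_pos"],s["force"])
for t in (25,15): step([515,61,97],tilt(t))
E
```

```text
[-0.14303215  0.28999755  2.07536475  0.51016005  0.22060474 -2.21730524] [520.6835869   68.05565716 114.52062109] [-0.01947811  0.05670995  0.33266887]
offset [ 0.122 -0.058  0.093] dr [0.016 0.198 0.008]
offset [ 0.122 -0.058  0.093] dr [0.015 0.42  0.009]
```

>>> {"name": "arm_command", "arguments": {"increments": [{"dr": [0,0.1,0],"offset": [0,0,0],"hand": 1},{"dr": [0,0.1,0],"offset": [0,0,0],"hand": 1},{"dr": [0,0.1,0],"offset": [0,0,0],"hand": 1},{"dr": [0.015,0.12,0.01],"offset": [0,0,0],"hand": 1},{"dr": [0,0,0],"offset": [0,0,0],"hand": 1}]}}

```text
time_s: 6.3
eef_pos: [521.3, 69.1, 114.3]
ee_rot: [0.132, -0.014, 0.991, 0.003]
force: [-0.1, -0.5, 0.3]
grip_width: 1.003
grip_force: 0.0
```

```bash
python3 - <<'E'
from h import *
s=ctrl.sense(); print(s["joints"],s["eef_pos"],s["force"])
step([515.5,62.4,98],tilt(15))
E
```

```text
[-0.10923508  0.36029331  1.85283856  0.06278758  0.66821136 -1.7530278 ] [521.34077651  69.07438172 114.26190731] [-0.09512872 -0.54541512  0.26666079]
offset [ 0.084 -0.055  0.118] dr [0.004 0.003 0.002]
```

>>> {"name": "arm_command", "arguments": {"increments": [{"dr": [0,0,0],"offset": [0.042,-0.028,0.06],"hand": 1},{"dr": [0,0,0],"offset": [0.042,-0.028,0.058],"hand": 1},{"dr": [0,0,0],"offset": [0,0,0],"hand": -0.3},{"dr": [0,0,0],"offset": [0,0,0],"hand": -1},{"dr": [0,0,0],"offset": [0,0,0],"hand": -1},{"dr": [0,0,0],"offset": [0,0,0],"hand": -1},{"dr": [0,0,0],"offset": [0,0,0],"hand": -1},{"dr": [0,0,0],"offset": [0,0,0],"hand": -1}]}}

```text
time_s: 7.1
eef_pos: [513.8, 62.2, 97.7]
ee_rot: [0.13, -0.013, 0.991, 0.002]
force: [-2.4, 5.9, 4.0]
grip_width: 0.194
grip_force: 58.4
```

```bash
python3 - <<'E'
from h import *
s=ctrl.sense(); h=np.array([560.4,-27,0]); v=s["eef_pos"]-h
th=np.arctan2(-v[0],v[1])-YAW; print(th,np.hypot(*v[:2]),s["joints"])
t=np.r_[th,np.linspace(th,1.23,8)[1:]]+YAW; P=np.c_[-100*np.sin(t),100*np.cos(t),0*t]
print((toolrot().inv().apply(np.diff(P,axis=0))/120).round(3))
E
```

```text
0.4550980263200459 100.64095962615305 [-0.12530732  0.37400935  1.88852194  0.06970383  0.62206096 -1.77459937]
[[ 0.078 -0.045 -0.021]
 [ 0.072 -0.054 -0.019]
 [ 0.066 -0.062 -0.018]
 [ 0.059 -0.069 -0.016]
 [ 0.052 -0.075 -0.014]
 [ 0.043 -0.081 -0.012]
 [ 0.034 -0.085 -0.009]]
```

>>> {"name": "arm_command", "arguments": {"increments": [{"dr": [0,0,0],"offset": [0.078,-0.045,-0.021],"hand": -1},{"dr": [0,0,0],"offset": [0.072,-0.054,-0.019],"hand": -1},{"dr": [0,0,0],"offset": [0.066,-0.062,-0.018],"hand": -1},{"dr": [0,0,0],"offset": [0.059,-0.069,-0.016],"hand": -1},{"dr": [0,0,0],"offset": [0.052,-0.075,-0.014],"hand": -1},{"dr": [0,0,0],"offset": [0.043,-0.081,-0.012],"hand": -1},{"dr": [0,0,0],"offset": [0.034,-0.085,-0.009],"hand": -1},{"dr": [0,0,0],"offset": [0,0,0],"hand": -1}]}}

```text
time_s: 7.9
eef_pos: [462.8, 6.0, 96.9]
ee_rot: [0.128, -0.013, 0.992, 0.005]
force: [-10.1, 20.4, 11.0]
grip_width: 0.195
grip_force: 61.6
```

```bash
python3 - <<'E'
from h import *
s=ctrl.sense(); h=np.array([560.4,-27,0]); v=s["eef_pos"]-h
th=np.arctan2(-v[0],v[1])-YAW; print(th,np.hypot(*v[:2]),s["joints"],s["force"])
E
```

```text
1.2179421758394808 103.01877473781643 [-0.28543134  0.27625157  2.03822741  0.15071144  0.59022582 -1.9979219 ] [-10.10378717  20.43399933  10.96650121]
```

Lever is at its open stop (about 1.2 rad). I'll release, rise, and work out the push on the fin.

>>> {"name": "arm_command", "arguments": {"increments": [{"dr": [0,0,0],"offset": [0,0,0],"hand": 1},{"dr": [0,0,0],"offset": [0,0,0],"hand": 1},{"dr": [0,0,0],"offset": [0,0,0],"hand": 1},{"dr": [0,0,0],"offset": [0,0,-0.15],"hand": 1},{"dr": [0,0,0],"offset": [0,0,-0.3],"hand": 1},{"dr": [0,0,0],"offset": [0,0,-0.3],"hand": 1},{"dr": [0,0,0],"offset": [0,0,-0.3],"hand": 1},{"dr": [0,0,0],"offset": [0,0,0],"hand": -1}]}}

```text
time_s: 8.7
eef_pos: [433.8, 2.0, 223.3]
ee_rot: [0.134, -0.013, 0.991, 0.0]
force: [1.2, -0.7, -0.4]
grip_width: 0.858
grip_force: 0.0
```

```bash
python3 - <<'E'
from h import *
import cv2
p=np.load("p.npy"); tgt=dock(p,np.array([60,p[3]-50,200]))
print(tgt); step(tgt,tilt(0)); print(ctrl.sense()["joints"])
for y in(-165,-35):
  for z in(65,75,85): print(y,z,((proj("side",dock(p,np.array([55,y,z])))-[170,135])*4.5).round())
print(((proj("top",dock(p,np.array([55,-35,75])))-140)*4.5).round(),((proj("top",dock(p,np.array([55,-165,75])))-140)*4.5).round())
E
```

```text
[670.7736947 -39.3370775 200.       ]
offset [-1.842 -0.396  0.711] dr [-0.003  0.343 -0.   ]
[-3.16382074e-01  6.22535499e-04  1.96469542e+00  1.09120358e-01
  9.24160887e-01 -1.96870273e+00]
-165 65 [638. 354.]
-165 75 [639. 338.]
-165 85 [641. 322.]
-35 65 [454. 267.]
-35 75 [454. 251.]
-35 85 [454. 236.]
[421. 136.] [669. 122.]
```

>>> {"name": "arm_command", "arguments": {"increments": [{"dr": [0,0.114,0],"offset": [0,0,0],"hand": -1},{"dr": [0,0.114,0],"offset": [0,0,0],"hand": -1},{"dr": [0,0.115,0],"offset": [0,0,0],"hand": -1},{"dr": [0,0,0],"offset": [0,0,0],"hand": -1}]}}

```text
time_s: 9.1
eef_pos: [433.7, 2.4, 218.2]
ee_rot: [-0.005, -0.013, 1.0, 0.0]
force: [-0.7, -0.6, -1.2]
grip_width: 0.145
grip_force: 0.0
```

```bash
python3 - <<'E'
from h import *
p=np.load("p.npy")
for z in (200,104): step(dock(p,np.array([60,p[3]-50,z])),tilt(0))
E
```

```text
offset [-1.967 -0.401  0.132] dr [ 0.001 -0.013  0.   ]
offset [-1.975 -0.401  0.932] dr [ 0.001 -0.013  0.   ]
```

>>> {"name": "arm_command", "arguments": {"increments": [{"dr": [0,-0.013,0],"offset": [-0.2,-0.08,0],"hand": -1},{"dr": [0,0,0],"offset": [-0.35,-0.08,0],"hand": -1},{"dr": [0,0,0],"offset": [-0.35,-0.08,0],"hand": -1},{"dr": [0,0,0],"offset": [-0.35,-0.08,0],"hand": -1},{"dr": [0,0,0],"offset": [-0.35,-0.08,0],"hand": -1},{"dr": [0,0,0],"offset": [-0.25,0,0],"hand": -1},{"dr": [0,0,0],"offset": [-0.12,0,0],"hand": -1},{"dr": [0,0,0],"offset": [0,0,0],"hand": -1}]}}

```text
time_s: 9.9
eef_pos: [671.1, -39.3, 217.7]
ee_rot: [0.001, -0.014, 1.0, 0.0]
force: [-1.2, -0.6, -0.8]
grip_width: 0.005
grip_force: 0.0
```

```bash
python3 - <<'E'
from h import *
p=np.load("p.npy")
step(dock(p,np.array([60,p[3]-50,104])),tilt(0));print(ctrl.sense()["joints"])
E
```

```text
offset [ 0.005 -0.001  0.948] dr [0.001 0.003 0.   ]
[-2.32837014e-01  6.70223420e-01  1.03251970e+00  1.46543999e-03
  1.43661992e+00 -1.83088933e+00]
```

>>> {"name": "arm_command", "arguments": {"increments": [{"dr": [0,0,0],"offset": [0,0,0.2],"hand": -1},{"dr": [0,0,0],"offset": [0,0,0.25],"hand": -1},{"dr": [0,0,0],"offset": [0,0,0.25],"hand": -1},{"dr": [0,0,0],"offset": [0,0,0.15],"hand": -1},{"dr": [0,0,0],"offset": [0,0,0.09],"hand": -1},{"dr": [0,0,0],"offset": [0,0,0],"hand": -1}]}}

```text
time_s: 10.5
eef_pos: [669.6, -39.1, 105.6]
ee_rot: [0.0, -0.013, 1.0, 0.0]
force: [-0.6, -1.1, -0.2]
grip_width: -0.002
grip_force: 0.0
```

>>> {"name": "arm_command", "arguments": {"increments": [{"dr": [0,0,0],"offset": [0,0.08,0],"hand": -1},{"dr": [0,0,0],"offset": [0,0.08,0],"hand": -1},{"dr": [0,0,0],"offset": [0,0.08,0],"hand": -1},{"dr": [0,0,0],"offset": [0,0.08,0],"hand": -1},{"dr": [0,0,0],"offset": [0,0.08,0],"hand": -1}]}}

```text
time_s: 11.0
eef_pos: [669.5, 9.6, 107.2]
ee_rot: [0.002, -0.013, 1.0, -0.0]
force: [0.2, -2.6, 1.5]
grip_width: -0.003
grip_force: 1.2
```

>>> {"name": "arm_command", "arguments": {"increments": [{"dr": [0,0,0],"offset": [0,0.06,0.02],"hand": -1},{"dr": [0,0,0],"offset": [0,0.06,0],"hand": -1},{"dr": [0,0,0],"offset": [0,0.04,0],"hand": -1}]}}

```text
time_s: 11.3
eef_pos: [668.7, 28.7, 104.0]
ee_rot: [0.001, -0.013, 1.0, 0.0]
force: [0.3, -1.6, 0.1]
grip_width: 0.001
grip_force: 1.1
```

>>> {"name": "arm_command", "arguments": {"increments": [{"dr": [0,0,0],"offset": [0,0.04,0],"hand": -1},{"dr": [0,0,0],"offset": [0,0.03,0],"hand": -1}]}}

```text
time_s: 11.5
eef_pos: [668.4, 36.8, 104.0]
ee_rot: [0.001, -0.013, 1.0, 0.0]
force: [-0.1, -2.2, -1.1]
grip_width: -0.0
grip_force: 1.1
```

>>> {"name": "arm_command", "arguments": {"increments": [{"dr": [0,0,0],"offset": [0,0.03,0],"hand": -1},{"dr": [0,0,0],"offset": [0,0.02,0],"hand": -1},{"dr": [0,0,0],"offset": [0,0,0],"hand": -1}]}}

```text
time_s: 11.8
eef_pos: [668.3, 42.9, 104.1]
ee_rot: [0.001, -0.013, 1.0, 0.0]
force: [-0.4, 0.3, 0.8]
grip_width: -0.002
grip_force: 0.0
```

```bash
python3 - <<'E'
from h import *
import cv2
a=ctrl.capture("top")[140:270,150:310,::-1];b=ctrl.capture("side")[120:250,170:330,::-1]
cv2.imwrite("pics/a3.png",cv2.resize(np.hstack([a,b]),None,fx=2.5,fy=2.5,interpolation=cv2.INTER_CUBIC))
E
```

```text
(no output)
```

View pics/a3.png

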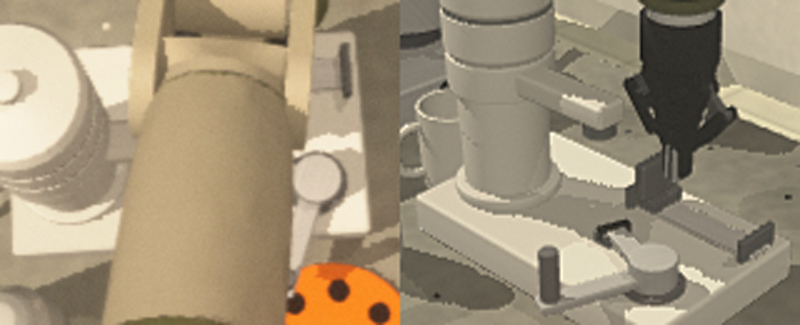

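The side half shows the lever open, and the fin (655,180) pushed almost to the left plate with the fingers behind it. I'll keep going until the stop.

>>> {"name": "arm_command", "arguments": {"increments": [{"dr": [0,0,0],"offset": [0,0.03,0],"hand": -1},{"dr": [0,0,0],"offset": [0,0.02,0],"hand": -1}]}}

```text
time_s: 12.1
eef_pos: [668.5, 45.3, 104.4]
ee_rot: [0.001, -0.013, 1.0, -0.003]
force: [-2.1, -22.0, 0.3]
grip_width: -0.005
grip_force: 11.6
```

>>> {"name": "arm_command", "arguments": {"increments": [{"dr": [0,0,0],"offset": [0,0.02,0],"hand": -1},{"dr": [0,0,0],"offset": [0,0.02,0],"hand": -1}]}}

```text
time_s: 12.3
eef_pos: [668.5, 46.0, 104.5]
ee_rot: [0.001, -0.012, 1.0, -0.006]
force: [-2.9, -42.3, -0.1]
grip_width: 0.002
grip_force: 20.6
```

The stop is reached: the TCP stalls at y≈46 and the force climbs. I'll back off, rise, and return to the lever.

>>> {"name": "arm_command", "arguments": {"increments": [{"dr": [0,0,0],"offset": [0,-0.1,0],"hand": -1},{"dr": [0,0,0],"offset": [0,-0.1,0],"hand": -1},{"dr": [0,0,0],"offset": [0,0,-0.2],"hand": -1},{"dr": [0,0,0],"offset": [0,0,-0.35],"hand": -1},{"dr": [0,0,0],"offset": [0,0,-0.35],"hand": -1},{"dr": [0,0,0],"offset": [0,-0.15,-0.3],"hand": -1},{"dr": [0,0,0],"offset": [0,-0.1,0],"hand": -1},{"dr": [0,0,0],"offset": [0,0,0],"hand": 0.5}]}}

```text
time_s: 13.1
eef_pos: [669.3, -2.0, 248.5]
ee_rot: [0.002, -0.013, 1.0, 0.0]
force: [-0.2, 0.9, -1.0]
grip_width: 0.157
grip_force: 0.0
```

```bash
python3 - <<'E'
from h import *
g=np.array([466,7,99]); R=tilt(32)
step(g-R.apply([0,0,130]),R)
E
```

```text
offset [2.267 0.116 0.32 ] dr [-0.    -0.707 -0.002]
```

>>> {"name": "arm_command", "arguments": {"increments": [{"dr": [0,0,0],"offset": [0.2,0,0],"hand": 1},{"dr": [0,0,0],"offset": [0.35,0,0],"hand": 1},{"dr": [0,0,0],"offset": [0.35,0,0],"hand": 1},{"dr": [0,0,0],"offset": [0.35,0,0],"hand": 1},{"dr": [0,0,0],"offset": [0.35,0.03,0],"hand": 1},{"dr": [0,0,0],"offset": [0.35,0.03,0],"hand": 1},{"dr": [0,0,0],"offset": [0.2,0.03,0],"hand": 1},{"dr": [0,0,0],"offset": [0.12,0.03,0],"hand": 1}]}}

```text
time_s: 13.9
eef_pos: [394.3, 7.3, 246.6]
ee_rot: [-0.0, -0.013, 1.0, 0.001]
force: [-0.1, 0.1, 0.6]
grip_width: 1.005
grip_force: 0.0
```

>>> {"name": "arm_command", "arguments": {"increments": [{"dr": [0,-0.118,0],"offset": [0,0,0],"hand": 1},{"dr": [0,-0.118,0],"offset": [0,0,0],"hand": 1},{"dr": [0,-0.118,0],"offset": [0,0,0],"hand": 1},{"dr": [0,-0.118,0],"offset": [0,0,0],"hand": 1},{"dr": [0,-0.118,0],"offset": [0,0,0],"hand": 1},{"dr": [0,-0.118,0],"offset": [0,0,0],"hand": 1},{"dr": [0,0,0],"offset": [0,0,0],"hand": 1}]}}

```text
time_s: 14.6
eef_pos: [394.9, 7.1, 245.8]
ee_rot: [0.274, -0.012, 0.962, 0.005]
force: [-0.4, -0.7, -0.6]
grip_width: 0.999
grip_force: 0.0
```

```bash
python3 - <<'E'
from h import *
g=np.array([466,7,99]); R=tilt(32)
step(g-R.apply([0,0,70]),R); step(g,R);print(ctrl.sense()["joints"])
E
```

```text
offset [ 0.145 -0.018  0.768] dr [ 0.002 -0.003 -0.002]
offset [ 0.143 -0.019  1.352] dr [ 0.002 -0.003 -0.002]
[-0.43233133 -0.26158755  2.19782555  0.36024983  0.7304269  -2.2400876 ]
```

>>> {"name": "arm_command", "arguments": {"increments": [{"dr": [0,0,0],"offset": [0.05,-0.006,0.2],"hand": 1},{"dr": [0,0,0],"offset": [0.05,-0.006,0.25],"hand": 1},{"dr": [0,0,0],"offset": [0.043,-0.006,0.25],"hand": 1},{"dr": [0,0,0],"offset": [0,0,0.2],"hand": 1},{"dr": [0,0,0],"offset": [0,0,0.17],"hand": 1},{"dr": [0,0,0],"offset": [0,0,0.15],"hand": 1},{"dr": [0,0,0],"offset": [0,0,0.12],"hand": 1},{"dr": [0,0,0],"offset": [0,0,0],"hand": 1}]}}

```text
time_s: 15.4
eef_pos: [467.3, 7.0, 100.2]
ee_rot: [0.273, -0.013, 0.962, 0.005]
force: [-0.2, -0.3, -0.1]
grip_width: 0.999
grip_force: 0.0
```

```bash
python3 - <<'E'
from h import *
g=np.array([466,7,99]); R=tilt(32)
step(g,R);s=ctrl.sense();print(s["joints"],s["force"])
E
```

```text
offset [ 0.014 -0.     0.003] dr [ 0.004 -0.006 -0.001]
[-0.33734744  0.21857129  2.21933366  0.82238036  0.26259547 -2.68906345] [-0.22527114 -0.30958084 -0.10383814]
```

>>> {"name": "arm_command", "arguments": {"increments": [{"dr": [0,0.08,0],"offset": [0,0,0],"hand": 1},{"dr": [0,0.08,0],"offset": [0,0,0],"hand": 1},{"dr": [0,0,0],"offset": [0,0,0],"hand": -0.3},{"dr": [0,0,0],"offset": [0,0,0],"hand": -1},{"dr": [0,0,0],"offset": [0,0,0],"hand": -1},{"dr": [0,0,0],"offset": [0,0,0],"hand": -1},{"dr": [0,0,0],"offset": [0,0,0],"hand": -1},{"dr": [0,0,0],"offset": [0,0,0],"hand": -1}]}}

```text
time_s: 16.2
eef_pos: [467.2, 6.9, 102.2]
ee_rot: [0.221, -0.014, 0.975, 0.005]
force: [-4.4, 0.7, 4.7]
grip_width: 0.192
grip_force: 58.3
```

```bash
cat > arc.py <<'E'
import sys
from h import *
end,n=float(sys.argv[1]),int(sys.argv[2])
s=ctrl.sense(); h=np.array([560.4,-27,0]); v=s["eef_pos"]-h
th=np.arctan2(-v[0],v[1])-YAW; print(th,np.hypot(*v[:2]),s["joints"],s["force"])
t=np.linspace(th,end,n+1)+YAW; P=np.c_[-100*np.sin(t),100*np.cos(t),0*t]
print((toolrot().inv().apply(np.diff(P,axis=0))/120).round(3))
E
python3 arc.py 0.45 7
```

```text
1.1952965647128468 99.18810510375948 [-0.31495817  0.22624082  2.14879128  0.41722528  0.37340883 -2.27321222] [-4.35197308  0.71033563  4.6572726 ]
[[-0.033  0.081  0.016]
 [-0.041  0.076  0.02 ]
 [-0.048  0.071  0.023]
 [-0.054  0.065  0.026]
 [-0.06   0.058  0.029]
 [-0.066  0.051  0.032]
 [-0.07   0.043  0.034]]
```

Gripped (width ≈16 mm), lever at 1.195 rad. Swinging it towards shut.

>>> {"name": "arm_command", "arguments": {"increments": [{"dr": [0,0,0],"offset": [-0.033,0.081,0.016],"hand": -1},{"dr": [0,0,0],"offset": [-0.041,0.076,0.02],"hand": -1},{"dr": [0,0,0],"offset": [-0.048,0.071,0.023],"hand": -1},{"dr": [0,0,0],"offset": [-0.054,0.065,0.026],"hand": -1},{"dr": [0,0,0],"offset": [-0.06,0.058,0.029],"hand": -1},{"dr": [0,0,0],"offset": [-0.066,0.051,0.032],"hand": -1},{"dr": [0,0,0],"offset": [-0.07,0.043,0.034],"hand": -1},{"dr": [0,0,0],"offset": [0,0,0],"hand": -1}]}}

```text
time_s: 17.0
eef_pos: [516.9, 61.1, 102.5]
ee_rot: [0.223, -0.013, 0.975, 0.004]
force: [0.8, -6.9, 0.4]
grip_width: 0.187
grip_force: 61.2
```

```bash
python3 arc.py 0.15 3; python3 -c "
from h import *
step([0,0,0],tilt(34))"
```

```text
0.4321914119822986 98.28224961536463 [-0.14288083  0.32453491  2.00447423  0.2057744   0.37676367 -1.91579434] [ 0.80125193 -6.87002725  0.3590272 ]
[[-0.065  0.029  0.032]
 [-0.068  0.022  0.033]
 [-0.069  0.015  0.033]]
offset [ 4.262 -0.391 -1.106] dr [ 0.002 -0.184  0.   ]
```

>>> {"name": "arm_command", "arguments": {"increments": [{"dr": [0,0,0],"offset": [-0.065,0.029,0.032],"hand": -1},{"dr": [0,0,0],"offset": [-0.068,0.022,0.033],"hand": -1},{"dr": [0,0,0],"offset": [-0.069,0.015,0.033],"hand": -1},{"dr": [0,-0.06,0],"offset": [0,0,0],"hand": -1},{"dr": [0,-0.06,0],"offset": [0,0,0],"hand": -1},{"dr": [0,-0.07,0],"offset": [0,0,0],"hand": -1},{"dr": [0,0,0],"offset": [0,0,0],"hand": -1}]}}

```text
time_s: 17.7
eef_pos: [542.2, 70.4, 102.3]
ee_rot: [0.295, -0.013, 0.956, 0.005]
force: [-1.7, 0.3, 4.6]
grip_width: 0.191
grip_force: 60.7
```

```bash
python3 arc.py -0.03 4
```

```text
0.15821443440891175 99.07467373209236 [-0.12415323  0.35424532  2.02779553  0.4853847   0.18847998 -2.1736458 ] [-1.70956358  0.32236862  4.61593389]
[[-0.032  0.005  0.022]
 [-0.032  0.003  0.022]
 [-0.032  0.002  0.022]
 [-0.032 -0.     0.022]]
```

>>> {"name": "arm_command", "arguments": {"increments": [{"dr": [0,0,0],"offset": [-0.032,0.005,0.022],"hand": -1},{"dr": [0,0,0],"offset": [-0.032,0.003,0.022],"hand": -1},{"dr": [0,0,0],"offset": [-0.032,0.002,0.022],"hand": -1},{"dr": [0,0,0],"offset": [-0.032,0,0.022],"hand": -1},{"dr": [0,0,0],"offset": [0,0,0],"hand": -1}]}}

```text
time_s: 18.2
eef_pos: [561.1, 73.4, 102.4]
ee_rot: [0.294, -0.014, 0.956, 0.006]
force: [-1.5, 11.4, 6.5]
grip_width: 0.186
grip_force: 59.7
```

```bash
python3 arc.py -0.03 1
```

```text
-0.03356037031658852 100.37098319420073 [-0.11259175  0.38681497  1.97310936  0.41410497  0.20783288 -2.09283623] [-1.51239229 11.3694544   6.52477462]
[[ 0.002  0.    -0.002]]
```

>>> {"name": "arm_command", "arguments": {"increments": [{"dr": [0,0,0],"offset": [-0.02,0,0.014],"hand": -1},{"dr": [0,0,0],"offset": [-0.015,0,0.01],"hand": -1},{"dr": [0,0,0],"offset": [0,0,0],"hand": -1}]}}

```text
time_s: 18.5
eef_pos: [566.2, 73.7, 102.5]
ee_rot: [0.294, -0.014, 0.956, 0.006]
force: [1.4, 13.7, 5.3]
grip_width: 0.195
grip_force: 58.7
```

```bash
python3 - <<'E'
from h import *
import cv2
a=ctrl.capture("top")[140:270,150:310,::-1];b=ctrl.capture("side")[120:250,170:330,::-1]
cv2.imwrite("pics/a4.png",cv2.resize(np.hstack([a,b]),None,fx=2.5,fy=2.5,interpolation=cv2.INTER_CUBIC))
s=ctrl.sense();print(s["force"],s["wrist_torque"])
E
```

```text
[ 1.35380066 13.67396976  4.17975477] [ 1.63371497 -0.28088211  1.14267905]
```

View pics/a4.png

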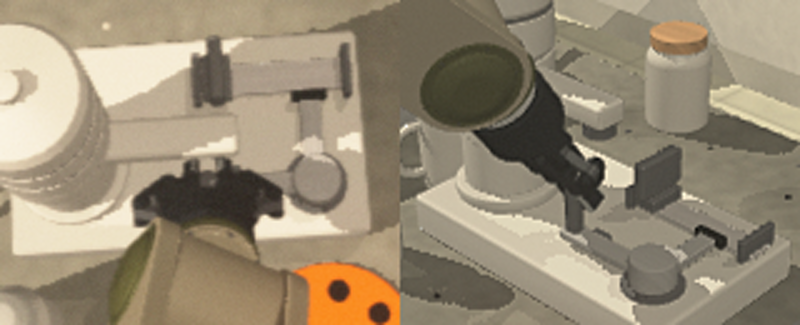

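The selector is at its stop, and the shoe at (308,95) is back where it was at the start (309,95), so the lever looks shut. I'll release, retreat, and measure.

>>> {"name": "arm_command", "arguments": {"increments": [{"dr": [0,0,0],"offset": [0,0,0],"hand": 1},{"dr": [0,0,0],"offset": [0,0,0],"hand": 1},{"dr": [0,0,0],"offset": [0,0,0],"hand": 1},{"dr": [0,0,0],"offset": [0,0,0],"hand": 1},{"dr": [0,0,0],"offset": [0.02,0,-0.1],"hand": 1},{"dr": [0,0,0],"offset": [0.02,0,-0.2],"hand": 1},{"dr": [0,0,0],"offset": [0.02,0,-0.25],"hand": 1},{"dr": [0,0,0],"offset": [0,0,-0.3],"hand": 1}]}}

```text
time_s: 19.4
eef_pos: [501.6, 69.9, 182.1]
ee_rot: [0.292, -0.013, 0.956, 0.005]
force: [0.3, 0.7, -0.3]
grip_width: 1.0
grip_force: 0.0
```

>>> {"name": "arm_command", "arguments": {"increments": [{"dr": [0,0,0],"offset": [0,0,-0.3],"hand": 1},{"dr": [0,0,0],"offset": [0.1,0,-0.2],"hand": 1},{"dr": [0,0,0],"offset": [0.1,0,-0.1],"hand": 1},{"dr": [0,0,0],"offset": [0,0,0],"hand": 1}]}}

```text
time_s: 19.8
eef_pos: [441.5, 68.3, 229.0]
ee_rot: [0.294, -0.013, 0.956, 0.005]
force: [-0.7, -0.3, 0.4]
grip_width: 1.0
grip_force: 0.0
```

```bash
python3 - <<'E'
from h import *
import cv2
A=ctrl.capture("top")[:,:,::-1]; O=cv2.imread("pics/top0.png")
print(ctrl.sense()["force"],ctrl.sense()["eef_pos"])
cv2.imwrite("pics/a5.png",cv2.resize(np.vstack([O[155:235,185:305],A[155:235,185:305]]),None,fx=3.7,fy=3.7,interpolation=cv2.INTER_CUBIC))
p=np.load("p.npy")
# expected pixel of post top at clamp angles; fin at stop measured
for t in (0,.07,.15): print(t,proj("top",dock(p,np.array([-50-100*np.sin(t),-130+100*np.cos(t),113]))).round(1))
def shift(x0,y0,w,h):
    r=cv2.matchTemplate(np.ascontiguousarray(A[y0-6:y0+h+6,x0-6:x0+w+6]),O[y0:y0+h,x0:x0+w],cv2.TM_CCOEFF_NORMED);m=cv2.minMaxLoc(r);return np.array(m[3])-6,m[1]
print("post",shift(228,207,12,14),"shoe",shift(264,173,18,10),"hub",shift(266,202,24,22))
E
```

```text
[ 0.04025909  0.02863175 -0.28799454] [442.428272    68.14104574 228.75408503]
0 [233.1 211.6]
0.07 [233.4 214.6]
0.15 [234.  218.1]
post (array([ 0, -1]), 0.9457805752754211) shoe (array([1, 0]), 0.9328861832618713) hub (array([0, 0]), 0.99657142162323)
```

View pics/a5.png

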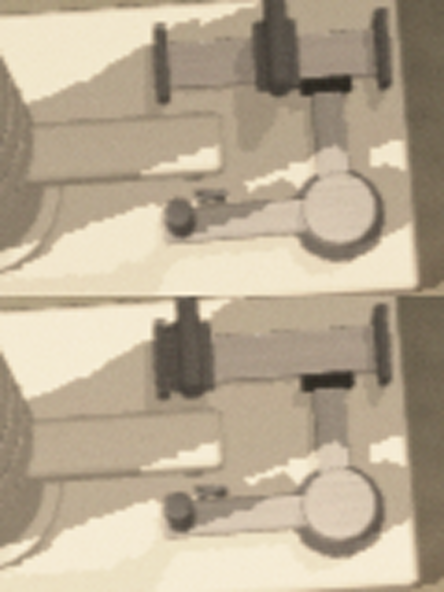

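Compared with the start picture (top half), the post and shoe now sit about 1 px further shut. The carriage sits against the tower-side plate, and the arm is clear of everything.

```bash
python3 -c "
from rig import ctrl
print(ctrl.finish_job())"
```

```text
the job is handed in; nothing more can be done
None
```

I opened the clamp lever, pushed the selector to its stop nearest the tower and shut the lever again, then handed the job in at about 20 s with the arm clear; the last picture shows both in place, but the hand-in returned no verdict.

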